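# Clear the paint case and hold its lid open

## Robot

A 6-joint arm with a two-finger parallel gripper is mounted at the origin on the work surface. World frame = base frame: x ahead of the robot, y to its left, z up, the work surface at z = 0. Lengths are in m, angles in rad, forces in N, time in s.
With the tool pointing down it reaches from about 0.375 to 0.9 m from the base axis. Payload 3.1 kg.
Tool frame: the origin (TCP) lies between the finger pads; the fingertips stand 19 mm ahead of it and the grasp point (between the pads) is the TCP; z points along the fingers, y is the direction in which the jaws open and shut (so a half turn about z gives the same grasp; the last joint's range is limited). The gripper opens to 87 mm and grips with 3 to 60 N. Pads are 19 mm wide; open, the fingers measure 117 mm over their backs; the gripper's body (75 mm by 190 mm) begins 51 mm behind the grasp point.
Start: joints at [1.073, 0.527, 1.433, -0, 1.181, -0.178], TCP at [0.196, 0.593, 0.242] pointing down, gripper open.
Joint ranges: [-3.08, 3.08], [-0.75, 2.2], [0.22, 2.44], [-1.43, 4.57], [0, 2.65], [-2.85, 2.85]. Speed limits (rad/s): [2.79, 2.79, 3.14, 3.14, 3.14, 3.14].

## Interface

Orientations are given as [roll, pitch, yaw] about the fixed x, y, z axes, in that order (R = Rz(yaw) Ry(pitch) Rx(roll)).
In Python, from cell import manip, optics, workorder gives the robot as it stands.
- The arm moves only by the tool arm_command, never from a script. Its argument "deltas" is a list of rows, each an object of numbers: "tx", "ty", "tz": the shift along the tool's x, y, z in units of 40 mm (1.0 is 40 mm); "rx", "ry", "rz": the turn, a rotation vector about the tool's x, y, z in units of 6 degrees (1.0 is 6 degrees); "grip": the opening, from 0 (shut) to 1 (fully open). In form: [{"tx": .., "ty": .., "tz": .., "rx": .., "ry": .., "rz": .., "grip": ..}, ...]. A call has exactly 8 rows; each row is the pose to reach, as a shift and turn from the pose commanded when the call began, along the tool's axes at that moment; what a row does not reach only later rows make up. A row lasts 1/12 s, in which the tool goes at most 41.7 mm and 7.16 degrees, less where a joint would pass 70% of its speed; a pose out of reach is approached as far as the arm can. A call with a gripper value outside its range is refused whole. The fingers move at their own pace and stop on an object; the grip force is fixed at half the most. Time passes only in rows, so rows that repeat a pose let the fingers close, or fill a call up. It gives the time, the measured TCP pose, the force and the opening at its end, in the units of the state.
- manip.get_obs(): the state, without advancing time (a new reading comes with each control period).
- optics.grab_frame(name): name is "side" or "top" or "wrist"; returns the picture (420x560x3 uint8, blue, green, red); there is no depth.
- optics.camera_model(name): a dict with "intrinsics" (3x3 intrinsics, pixels), "rvec" (rotation vector, rad) and "tvec" (3), from world to camera coordinates, as OpenCV has them. Camera axes: x right, y down, z forward; pixel columns grow to the right and rows downward; lengths in m; the calibration is good to about 2 mm. A picture is of the moment at which its call begins: read the wrist's pose just before it. camera_model takes no time and is no camera call; for the wrist camera it gives the pose at the moment of the call.
- workorder.finish_job(): hands the job in, once; it reports no verdict.
The state is a dict: "time": time; "qpos": joint angles; "qvel": joint speeds; "effort": joint torques, N m; "tcp_pos": TCP position; "orientation": TCP orientation; "contact_force": force on the tool from outside, world axes, zero at the start; "moment": the same for the moment, N m; "grip_width": finger opening in m.
Only numpy, scipy, OpenCV 4.12 (cv2) and the standard library are available. Lean on these libraries where they do the work, as an engineer would, in place of code of your own. Each camera call takes 0.05 s, during which the arm holds its last target.

## Task

Two porcelain mixing tiles are lying on the lid of the wooden paint case: set them down gently (not dropped), one on the other, squarely on top of the third tile that lies on the desk. Then give the lid a small tug upward by its handle to find out whether its hidden catch is holding it; if it is caught, slide the red release all the way along, then raise the lid about half way (roughly 50 degrees) and keep holding it there: the program finishes while still holding the lid, which would fall shut otherwise. Leave the water jar, the tape roll and the eraser where they are.

Things in the scene. Friction and masses are not known exactly. Their poses are not given: they have to be found in the camera images.
- case: Paint case of pale wood, fixed: box 170 (x) by 280 (y) by 60 mm high; top of the shut lid 70 mm above the desk. Origin: centre of the underside. Front (handle, brass catch housing) is its -x side, roughly towards the robot (yaw within 0.2 rad of the world's); hinge along its +x side. Housing 40 (x) by 88 mm (y), top 55 mm above the desk, against the front face, centre at case x -105, y +90 mm.
- lid (a joint): Lid hinge, rad: 0 shut, grows as the front edge rises; 0.9 is about 50 degrees. The lid (170 by 280 by 10 mm, 0.45 kg) falls shut if let go. If the catch holds it, it rises only about 0.04 rad (8 mm at the handle), then stops hard; if free it lifts easily (2 to 3 N at the handle). Whether it is caught differs from run to run and cannot be seen.
- lid_hinge (a point): Middle of the hinge line, at case x +85, y 0, 60 mm above the desk; does not move. The hinge axis is the case's y axis.
- lid_handle (a point): Middle of the lid's handle: a round steel bar 12 mm thick, 100 mm long, parallel to the hinge (case y), 42 mm out from the lid's front edge (36 mm free between), 65 mm above the desk when shut, 212 mm from the hinge line. Pinch it from above across the case's x with partly opened fingers; it can turn between them as the lid rises.
- release (a joint): Slide of the red release, m: 0 at rest, 0.016 fully along. It moves towards the case's +y (away from the handle) with 1 to 2 N and stays where it is left. In its second half it draws the hidden bolt clear of the lid; the bolt then stays clear.
- release_knob (a point): Centre of the top of the red release knob: 16 (case x) by 14 mm (case y), 20 mm high, on the brass housing; its top is 76 mm, the housing's top 55 mm above the desk. At rest at case x -108, y +100 mm. The lid's brass hasp lies 29 mm beside it on the handle's side, the lid's front edge 15 mm behind it.
- tile_a: White porcelain slab with pink paint stains, 110 mm (x) by 60 mm (y) by 12 mm, about 170 g, starting flat on the lid (underside 70 mm above the desk), its length roughly along the case's x. Origin: centre of the underside.
- tile_b: As tile_a, with green and ochre stains; lies beside it on the lid, at least 25 mm of gap between them. Origin: centre of the underside.
- tile_base: As tile_a, with blue and lilac stains; lies flat on the desk and is the bottom of the pile. Origin: centre of the underside (z about 0); x along its 110 mm length.
- jar: Green glass water jar, 72 mm across, 100 mm high; bystander. Origin: centre of the underside.
- tape: Roll of masking tape lying flat, 90 mm across, 25 mm high; bystander. Origin: centre of the underside.
- eraser: White eraser block 55 by 30 by 16 mm; bystander. Origin: centre of the underside.
Not all that is in view belongs to the job. What is shaped like the tile_b but yellow is not meant.

How it is judged:
On the way, in this order (a step that is already met when the one before it is completed fails the run):
1. both tiles lie squarely piled on the third, let go (horizontal distance between each of tile_a, tile_b and tile_base below 0.01 m and angle between the x axis of each of tile_a, tile_b and the x axis of tile_base, either way round below 0.15 rad and angle between each of tile_a, tile_b's own z axis and vertical below 0.08 rad and contact force between the fingers and tile_a below 0.05 N and linear speed of each of tile_a, tile_b below 0.05 m/s and contact force between the fingers and tile_b below 0.05 N and horizontal distance between tile_a and tile_b below 0.01 m and height (world z) of tile_base below 0.005 m and contact force between the fingers and tile_base below 0.05 N and ((height (world z) of tile_a between 0.009 and 0.016 m and height (world z) of tile_b between 0.02 and 0.029 m) or (height (world z) of tile_b between 0.009 and 0.016 m and height (world z) of tile_a between 0.02 and 0.029 m))), for 0.2 s.
2. the lid has been tugged up by its play (value of joint lid above 0.014 rad), for 0.05 s.
3. after the tug: the release is slid, or the lid proves free and comes up ((value of joint release above 0.009 m or value of joint lid above 0.12 rad)), for 0.05 s.
4. the lid is raised half way (value of joint lid above 0.6 rad), for 0.2 s.
At the end, for the whole second after the job is handed in: The robot holds the lid (finger contact above 0.4 N) still between 0.6 and 1.25 rad (35 to 70 degrees), and the three tiles lie flat in one pile on the desk, centres within 10 mm and lengths within 0.15 rad of each other, untouched (all of step 1 and value of joint lid between 0.6 and 1.25 rad and velocity of joint lid between -0.15 and 0.15 rad/s and contact force between the fingers and lid above 0.4 N); the arm keeps its last pose, push and grip.
It fails at once if the jar is moved by more than 2 cm (distance of jar from where it was at the start of the episode above 0.02 m).
It fails at once if the tape is moved by more than 2 cm (distance of tape from where it was at the start of the episode above 0.02 m).
It fails at once if the eraser is moved by more than 2 cm (distance of eraser from where it was at the start of the episode above 0.02 m).
It fails at once if a tile is dropped (falls freely by more than about 3 cm) ((linear speed of tile_a above 0.75 m/s and contact force between the fingers and tile_a below 0.02 N) or (linear speed of tile_b above 0.75 m/s and contact force between the fingers and tile_b below 0.02 N) or (linear speed of tile_base above 0.75 m/s and contact force between the fingers and tile_base below 0.02 N)).
It also fails if it takes over 72 s, if anything falls off the work surface, if the arm or the gripper's body presses on something with over 40 N, if the wrist force passes 120 N, or if a joint passes its speed limit or range.

## Working session

There is one attempt and no reset: what is moved stays moved. The work goes in short steps, Python scripts to look and compute and a tool call to move; the robot and the scene stay as the last step left them, time stands still between calls to the robot, and variables do not carry over. Pictures are saved under pics/ and viewed, and the job is handed in when it is done.

Besides the shell and the picture viewer there is one more tool, called after "Emit:" by a JSON object that holds its "method" and its "body". arm_command: Moves the arm, as the interface text tells. Its arguments: {"type":"object","properties":{"deltas":{"type":"array"}},"required":["deltas"]}

```bash
ls; mkdir -p pics; python3 - <<'E'
from cell import manip, optics, workorder
import cv2
o=manip.get_obs();print(o)
for n in ["side","top","wrist"]:
    m=optics.camera_model(n);print(n,m)
    cv2.imwrite(f"pics/{n}0.png",optics.grab_frame(n))
E
```

```text
pics
{'time': 0.0, 'qpos': array([ 1.07349493e+00,  5.28474017e-01,  1.43390988e+00, -1.59282818e-05,
        1.18133754e+00, -1.78476375e-01]), 'qvel': array([ 1.10689848e-03,  9.10115031e-04,  9.48457490e-04, -1.65400262e-04,
       -8.27890168e-05, -1.06984356e-03]), 'effort': array([-3.33679282e-04, -4.40032518e+01, -1.76594782e+01,  6.30712160e-02,
        5.82815974e-02, -1.91492177e-04]), 'tcp_pos': array([0.1955385 , 0.59290645, 0.24056433]), 'orientation': array([-3.13949507e+00, -3.63435476e-04,  2.82277332e+00]), 'contact_force': array([ 0.01503817, -0.2446676 , -0.43313045]), 'moment': array([0.05548951, 0.00183725, 0.05019683]), 'grip_width': 0.08692879806668317}
side {'intrinsics': array([[398.02793981,   0.        , 281.998113  ],
       [  0.        , 398.02793981, 208.54466571],
       [  0.        ,   0.        ,   1.        ]]), 'rvec': array([ 2.2642258 , -0.48409568,  0.20695894]), 'tvec': array([-0.58622666,  0.15495831,  0.95039537])}
top {'intrinsics': array([[462.36886443,   0.        , 282.59491553],
       [  0.        , 462.36886443, 215.78246392],
       [  0.        ,   0.        ,   1.        ]]), 'rvec': array([ 2.14865583, -2.17691233,  0.06666995]), 'tvec': array([-0.06306826,  0.60978985,  1.0531508 ])}
wrist {'intrinsics': array([[333.35413714,   0.        , 284.14716353],
       [  0.        , 333.35413714, 204.84226778],
       [  0.        ,   0.        ,   1.        ]]), 'rvec': array([-2.37945416, -1.7188153 , -0.2082621 ]), 'tvec': array([-0.62256966, -0.02967526,  0.3910532 ])}
```

View pics/top0.png

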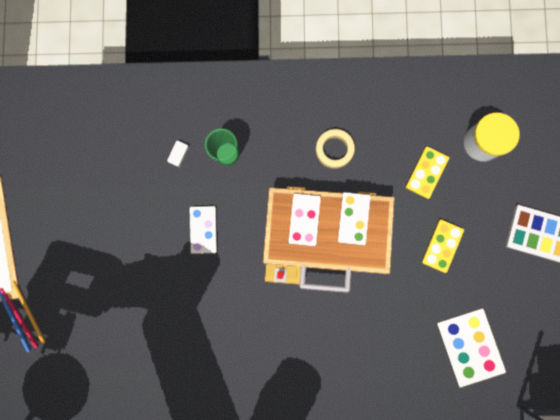

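View pics/side0.png

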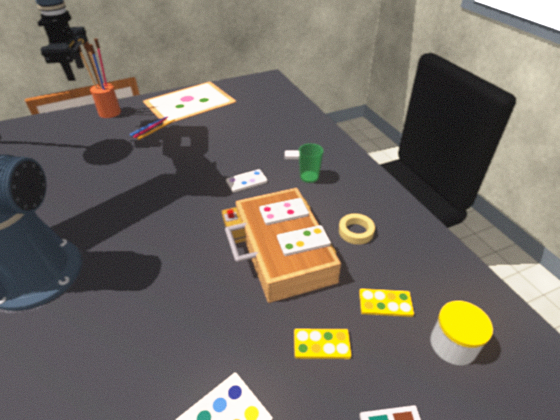

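View pics/wrist0.png

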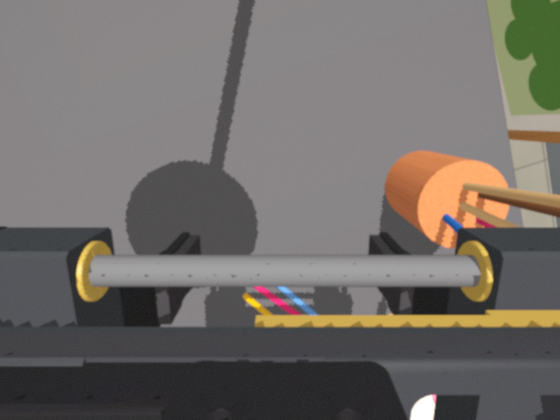

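Top view: tile_a (pink) at ~(305,220), tile_b (green/ochre) at ~(354,219), and tile_base (blue/lilac, lower edge in shadow) at ~(203,230). The things I could mistake for them are the yellow slabs at (428,172) and (443,246), the palette at (472,347), the paint set at (535,232) and the eraser at (178,153). I'll check the choice in a close crop and measure.

```bash
cat > h.py <<'E'
import numpy as np, cv2
from scipy.spatial.transform import Rotation as R
def cam(m):
    return m["intrinsics"],cv2.Rodrigues(np.array(m["rvec"]))[0],np.array(m["tvec"])
def pix2plane(m,uv,z):
    K,Rm,t=cam(m); uv=np.atleast_2d(uv).astype(float)
    d=np.c_[uv,np.ones(len(uv))]@np.linalg.inv(K).T@Rm
    c=-Rm.T@t
    s=(z-c[2])/d[:,2]
    return c+d*s[:,None]
def proj(m,P):
    return cv2.projectPoints(np.atleast_2d(P).astype(float),np.array(m["rvec"]),np.array(m["tvec"]),m["intrinsics"],None)[0][:,0]
E
python3 - <<'E'
from h import *
from cell import optics
m=optics.camera_model("top")
im=cv2.imread("pics/top0.png")
c=im[180:300,180:400]
cv2.imwrite("pics/crop1.png",cv2.resize(c,None,fx=3.6,fy=3.6,interpolation=cv2.INTER_CUBIC))
hsv=cv2.cvtColor(im,cv2.COLOR_BGR2HSV)
for n,(u0,u1,v0,v1),z in [("a",(284,328,185,255),.082),("b",(334,376,183,252),.082),("base",(183,222,196,262),.012)]:
    P=pix2plane(m,[[(u0+u1)/2,(v0+v1)/2]],z)[0]
    w=np.zeros(im.shape[:2],np.uint8)
    sub=hsv[v0:v1,u0:u1]
    mask=((sub[...,1]<60)&(sub[...,2]>85)).astype(np.uint8)*255
    w[v0:v1,u0:u1]=mask
    cs,_=cv2.findContours(w,cv2.RETR_EXTERNAL,cv2.CHAIN_APPROX_NONE)
    cc=max(cs,key=cv2.contourArea); h=cv2.convexHull(cc)[:,0]
    X=pix2plane(m,h,z)[:,:2].astype(np.float32)
    print(n,P,cv2.minAreaRect(X*1000))
E
```

```text
a [ 0.5938389  -0.12411293  0.082     ] ((595.6524658203125, -120.38617706298828), (60.66910171508789, 111.53277587890625), 83.3908920288086)
b [ 0.59784751 -0.2320181   0.082     ] ((597.1459350585938, -229.1644287109375), (62.63764572143555, 112.96039581298828), 82.91184997558594)
base [0.58144318 0.11965502 0.012     ] ((589.0859985351562, 121.18923950195312), (143.87767028808594, 91.135498046875), 0.0015280740335583687)
```

View pics/crop1.png

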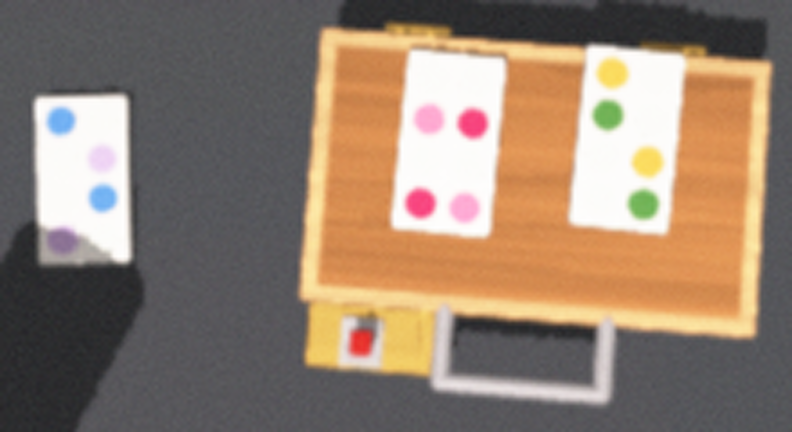

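```bash
python3 - <<'E'
from h import *
from cell import optics
m=optics.camera_model("top")
def px(l): return np.array(l)/3.6-0.5+0.5/3.6+[180,180]
def fit(l,z):
    X=pix2plane(m,px(l),z)[:,:2]; c=X.mean(0)
    e=(X[0]-X[3]+X[1]-X[2])/2; f=(X[0]-X[1]+X[3]-X[2])/2
    print(c.round(4),"len",np.linalg.norm(e).round(4),"wid",np.linalg.norm(f).round(4),"yaw",np.arctan2(e[1],e[0]).round(4),np.arctan2(-f[0],f[1]).round(4)); return c
fit([(35,97),(128,94),(132,261),(38,264)],.012)
fit([(408,50),(506,57),(490,236),(392,228)],.082)
fit([(588,45),(685,55),(668,234),(570,224)],.082)
c=fit([(322,28),(770,62),(755,336),(302,300)],.070)
print("handle",pix2plane(m,px([(436,384),(606,397)]),.071).round(4))
print("knob",pix2plane(m,px([(361,340)]),.076).round(4))
y=-.075
for q in [(-.127,0,.065),(-.108,.1,.076),(.085,0,.06)]:
    print(q, c+np.array([[np.cos(y),-np.sin(y)],[np.sin(y),np.cos(y)]])@np.array(q[:2]))
E
```

```text
[0.5808 0.1191] len 0.1102 wid 0.0619 yaw 0.0246 0.0185
[ 0.5957 -0.1205] len 0.1103 wid 0.0602 yaw -0.105 -0.0908
[ 0.5962 -0.2298] len 0.1105 wid 0.0597 yaw -0.1221 -0.1172
[ 0.5723 -0.1743] len 0.1695 wid 0.2787 yaw -0.0844 -0.0913
handle [[ 0.4483 -0.1104  0.071 ]
 [ 0.4393 -0.214   0.071 ]]
knob [[ 0.4757 -0.0649  0.076 ]]
(-0.127, 0, 0.065) [ 0.44563472 -0.16479861]
(-0.108, 0.1, 0.076) [ 0.47207428 -0.06650339]
(0.085, 0, 0.06) [ 0.65703875 -0.18068371]
```

```bash
cat >> h.py <<'E'
def rel(pos,yaw,tilt=0.0):
    """tilt: rotation about tool y applied after yaw"""
    from cell import manip
    o=manip.get_obs()
    R0=R.from_euler("xyz",o["orientation"])
    Rt=R.from_euler("xyz",[np.pi,0,yaw])*R.from_euler("x",tilt)
    d=R0.inv().apply(np.array(pos)-o["tcp_pos"])/0.04
    r=(R0.inv()*Rt).as_rotvec()/np.radians(6)
    print("t",o["time"].__round__(2),"pos",o["tcp_pos"].round(4),"rpy",o["orientation"].round(3),"w",round(o["grip_width"],4),"F",o["contact_force"].round(1))
    print(" -> t",d.round(3)," r",r.round(3))
E
python3 -c "
from h import *
rel([.596,-.1205,.2],np.pi-.108)"
```

```text
t 0.15 pos [0.1956 0.5931 0.2408] rpy [-3.14  -0.     2.823] w 0.0869 F [ 0.2 -0.   0.5]
 -> t [-15.097 -13.801   1.037]  r [-0.015 -0.005 -2.013]
```

Emit:
{"method": "arm_command", "body": {"deltas": [{"tx":-0.75,"ty":-0.69,"tz":0,"rz":-0.2,"grip":1},{"tx":-1.5,"ty":-1.38,"tz":0,"rz":-0.5,"grip":1},{"tx":-2.25,"ty":-2.07,"tz":0,"rz":-0.7,"grip":1},{"tx":-3.0,"ty":-2.76,"tz":0,"rz":-1,"grip":1},{"tx":-3.75,"ty":-3.45,"tz":0,"rz":-1.3,"grip":1},{"tx":-4.5,"ty":-4.14,"tz":0.0,"rz":-1.6,"grip":1},{"tx":-5.25,"ty":-4.83,"tz":0.0,"rz":-1.8,"grip":1},{"tx":-6.0,"ty":-5.5,"tz":0.0,"rz":-2.0,"grip":1}]}}

```text
validation failed for argument at $.de...
```

```bash
python3 -c "
from h import *
rel([.596,-.1205,.2],np.pi-.108)"
```

```text
t 0.15 pos [0.1956 0.5931 0.2408] rpy [-3.14  -0.     2.823] w 0.0869 F [ 0.2 -0.   0.5]
 -> t [-15.097 -13.801   1.037]  r [-0.015 -0.005 -2.013]
```

Emit:
{"method": "arm_command", "body": {"deltas": [{"tx":-0.75,"ty":-0.69,"tz":0,"rx":0,"ry":0,"rz":-0.2,"grip":1},{"tx":-1.5,"ty":-1.38,"tz":0,"rx":0,"ry":0,"rz":-0.5,"grip":1},{"tx":-2.25,"ty":-2.07,"tz":0,"rx":0,"ry":0,"rz":-0.7,"grip":1},{"tx":-3.0,"ty":-2.76,"tz":0,"rx":0,"ry":0,"rz":-1,"grip":1},{"tx":-3.75,"ty":-3.45,"tz":0,"rx":0,"ry":0,"rz":-1.3,"grip":1},{"tx":-4.5,"ty":-4.14,"tz":0,"rx":0,"ry":0,"rz":-1.6,"grip":1},{"tx":-5.25,"ty":-4.83,"tz":0,"rx":0,"ry":0,"rz":-1.8,"grip":1},{"tx":-6.0,"ty":-5.5,"tz":0,"rx":0,"ry":0,"rz":-2.0,"grip":1}]}}

```text
time: 0.82
tcp_pos: [0.3551, 0.3075, 0.2415]
orientation: [-3.141, -0.0, 3.034]
contact_force: [-0.1, -0.3, 0.3]
grip_width: 0.0875
```

```bash
python3 -c "
from h import *
rel([.596,-.1205,.2],np.pi-.108)"
```

```text
t 0.82 pos [0.3551 0.3075 0.2415] rpy [-3.141 -0.     3.034] w 0.0875 F [-0.1 -0.3  0.3]
 -> t [-7.141 -9.988  1.038]  r [-0.002 -0.002  0.001]
```

Emit:
{"method": "arm_command", "body": {"deltas": [{"tx":-0.55,"ty":-0.8,"tz":0,"rx":0,"ry":0,"rz":0,"grip":1},{"tx":-1.1,"ty":-1.6,"tz":0,"rx":0,"ry":0,"rz":0,"grip":1},{"tx":-1.7,"ty":-2.4,"tz":0,"rx":0,"ry":0,"rz":0,"grip":1},{"tx":-2.3,"ty":-3.2,"tz":0,"rx":0,"ry":0,"rz":0,"grip":1},{"tx":-2.85,"ty":-4.0,"tz":0,"rx":0,"ry":0,"rz":0,"grip":1},{"tx":-3.4,"ty":-4.8,"tz":0,"rx":0,"ry":0,"rz":0,"grip":1},{"tx":-4.0,"ty":-5.6,"tz":0,"rx":0,"ry":0,"rz":0,"grip":1},{"tx":-4.55,"ty":-6.4,"tz":0,"rx":0,"ry":0,"rz":0,"grip":1}]}}

```text
time: 1.48
tcp_pos: [0.5085, 0.033, 0.2415]
orientation: [3.141, 0.0, 3.032]
contact_force: [0.7, 0.3, 0.6]
grip_width: 0.0872
```

Emit:
{"method": "arm_command", "body": {"deltas": [{"tx":-0.55,"ty":-0.8,"tz":0.2,"rx":0,"ry":0,"rz":0,"grip":1},{"tx":-1.1,"ty":-1.6,"tz":0.4,"rx":0,"ry":0,"rz":0,"grip":1},{"tx":-1.7,"ty":-2.4,"tz":0.6,"rx":0,"ry":0,"rz":0,"grip":1},{"tx":-2.2,"ty":-3.0,"tz":0.9,"rx":0,"ry":0,"rz":0,"grip":1},{"tx":-2.5,"ty":-3.4,"tz":1.2,"rx":0,"ry":0,"rz":0,"grip":1},{"tx":-2.6,"ty":-3.58,"tz":1.6,"rx":0,"ry":0,"rz":0,"grip":1},{"tx":-2.6,"ty":-3.58,"tz":1.8,"rx":0,"ry":0,"rz":0,"grip":1},{"tx":-2.6,"ty":-3.58,"tz":1.8,"rx":0,"ry":0,"rz":0,"grip":1}]}}

```text
time: 2.15
tcp_pos: [0.5936, -0.1182, 0.167]
orientation: [3.14, -0.006, 3.031]
contact_force: [-0.8, 0.5, -0.5]
grip_width: 0.0871
```

```bash
python3 - <<'E'
from h import *
rel([.596,-.1205,.091],np.pi-.108)
from cell import optics
cv2.imwrite("pics/w1.png",optics.grab_frame("wrist"))
E
```

```text
t 2.15 pos [ 0.5936 -0.1182  0.167 ] rpy [ 3.14  -0.006  3.031] w 0.0871 F [-0.8  0.5 -0.5]
 -> t [-0.077 -0.054  1.898]  r [ 0.019 -0.056 -0.024]
```

View pics/w1.png

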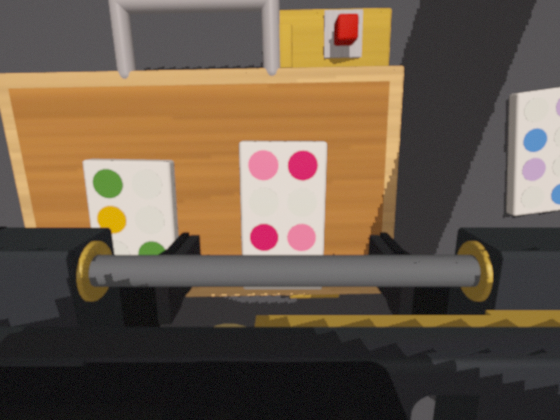

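The wrist view shows tile_a centred between the jaws (edges u=241 and 326, middle 283.5 against an optical centre of 284). tile_b's nearer edge is at u=175, clear of the finger. I'll descend now.

Emit:
{"method": "arm_command", "body": {"deltas": [{"tx":-0.05,"ty":-0.03,"tz":0.4,"rx":0,"ry":0,"rz":0,"grip":1},{"tx":-0.06,"ty":-0.05,"tz":0.8,"rx":0,"ry":0,"rz":0,"grip":1},{"tx":-0.07,"ty":-0.05,"tz":1.2,"rx":0,"ry":0,"rz":0,"grip":1},{"tx":-0.07,"ty":-0.05,"tz":1.5,"rx":0,"ry":0,"rz":0,"grip":1},{"tx":-0.07,"ty":-0.05,"tz":1.75,"rx":0,"ry":0,"rz":0,"grip":1},{"tx":-0.07,"ty":-0.05,"tz":1.85,"rx":0,"ry":0,"rz":0,"grip":1},{"tx":-0.07,"ty":-0.05,"tz":1.88,"rx":0,"ry":0,"rz":0,"grip":1},{"tx":-0.07,"ty":-0.05,"tz":1.88,"rx":0,"ry":0,"rz":0,"grip":1}]}}

```text
time: 2.87
tcp_pos: [0.5983, -0.1208, 0.0946]
orientation: [-3.141, 0.0, 3.033]
contact_force: [-0.1, -0.2, 0.5]
grip_width: 0.0873
```

```bash
python3 -c "
from h import *
rel([.596,-.1205,.091],np.pi-.108)"
```

```text
t 2.87 pos [ 0.5983 -0.1208  0.0946] rpy [-3.141  0.     3.033] w 0.0873 F [-0.1 -0.2  0.5]
 -> t [0.057 0.001 0.09 ]  r [-0.001  0.003 -0.009]
```

Emit:
{"method": "arm_command", "body": {"deltas": [{"tx":0.05,"ty":0,"tz":0.09,"rx":0,"ry":0,"rz":0,"grip":1},{"tx":0.05,"ty":0,"tz":0.09,"rx":0,"ry":0,"rz":0,"grip":1},{"tx":0.05,"ty":0,"tz":0.09,"rx":0,"ry":0,"rz":0,"grip":0.6},{"tx":0.05,"ty":0,"tz":0.09,"rx":0,"ry":0,"rz":0,"grip":0.5},{"tx":0.05,"ty":0,"tz":0.09,"rx":0,"ry":0,"rz":0,"grip":0.5},{"tx":0.05,"ty":0,"tz":0.09,"rx":0,"ry":0,"rz":0,"grip":0.5},{"tx":0.05,"ty":0,"tz":0.09,"rx":0,"ry":0,"rz":0,"grip":0.5},{"tx":0.05,"ty":0,"tz":0.09,"rx":0,"ry":0,"rz":0,"grip":0.5}]}}

```text
time: 3.53
tcp_pos: [0.5962, -0.1206, 0.0909]
orientation: [3.141, 0.0, 3.032]
contact_force: [-0.4, 1.0, 0.7]
grip_width: 0.0595
```

```bash
python3 -c "
from h import *
rel([.596,-.1205,.150],np.pi-.108)"
```

```text
t 3.53 pos [ 0.5962 -0.1206  0.0909] rpy [3.141 0.    3.032] w 0.0595 F [-0.4  1.   0.7]
 -> t [ 0.004  0.003 -1.478]  r [ 0.003  0.001 -0.015]
```

Emit:
{"method": "arm_command", "body": {"deltas": [{"tx":0,"ty":0,"tz":-0.1,"rx":0,"ry":0,"rz":0,"grip":0.5},{"tx":0,"ty":0,"tz":-0.3,"rx":0,"ry":0,"rz":0,"grip":0.5},{"tx":0,"ty":0,"tz":-0.6,"rx":0,"ry":0,"rz":0,"grip":0.5},{"tx":0,"ty":0.2,"tz":-0.95,"rx":0,"ry":0,"rz":0,"grip":0.5},{"tx":0,"ty":0.6,"tz":-1.25,"rx":0,"ry":0,"rz":-0.2,"grip":0.5},{"tx":0,"ty":1.1,"tz":-1.4,"rx":0,"ry":0,"rz":-0.4,"grip":0.5},{"tx":0,"ty":1.7,"tz":-1.4,"rx":0,"ry":0,"rz":-0.6,"grip":0.5},{"tx":0,"ty":2.3,"tz":-1.4,"rx":0,"ry":0,"rz":-0.8,"grip":0.5}]}}

```text
time: 4.2
tcp_pos: [0.6069, -0.029, 0.1488]
orientation: [-3.141, 0.003, 3.116]
contact_force: [0.3, 0.0, -2.0]
grip_width: 0.0594
```

```bash
python3 -c "
from h import *
rel([.581,.119,.1],np.pi+.021)"
```

```text
t 4.2 pos [ 0.6069 -0.029   0.1488] rpy [-3.141e+00  3.000e-03  3.116e+00] w 0.0594 F [ 0.3  0.  -2. ]
 -> t [0.745 3.682 1.215]  r [-0.007  0.027 -0.445]
```

Tile in hand (about 2 N). I'll carry it over the base.

Emit:
{"method": "arm_command", "body": {"deltas": [{"tx":0.1,"ty":0.6,"tz":0,"rx":0,"ry":0,"rz":-0.1,"grip":0.5},{"tx":0.25,"ty":1.2,"tz":0,"rx":0,"ry":0,"rz":-0.2,"grip":0.5},{"tx":0.4,"ty":1.9,"tz":0.1,"rx":0,"ry":0,"rz":-0.3,"grip":0.5},{"tx":0.5,"ty":2.5,"tz":0.3,"rx":0,"ry":0,"rz":-0.4,"grip":0.5},{"tx":0.65,"ty":3.1,"tz":0.6,"rx":0,"ry":0,"rz":-0.45,"grip":0.5},{"tx":0.74,"ty":3.5,"tz":0.9,"rx":0,"ry":0,"rz":-0.45,"grip":0.5},{"tx":0.74,"ty":3.68,"tz":1.2,"rx":0,"ry":0,"rz":-0.45,"grip":0.5},{"tx":0.74,"ty":3.68,"tz":1.2,"rx":0,"ry":0,"rz":-0.45,"grip":0.5}]}}

```text
time: 4.87
tcp_pos: [0.5789, 0.1201, 0.0973]
orientation: [3.142, -0.003, -3.118]
contact_force: [-0.3, 0.3, -2.9]
grip_width: 0.0595
```

```bash
python3 - <<'E'
from h import *
rel([.581,.119,.0345],np.pi+.021)
from cell import optics
for n in ["wrist","side","top"]: cv2.imwrite(f"pics/{n}2.png",optics.grab_frame(n))
a=cv2.imread("pics/top2.png")[150:310,130:290]; b=cv2.imread("pics/wrist2.png")
cv2.imwrite("pics/c2.png",np.hstack([cv2.resize(a,(420,420),interpolation=cv2.INTER_CUBIC),b[:,90:470]]))
E
```

```text
t 4.87 pos [0.5789 0.1201 0.0973] rpy [ 3.142e+00 -3.000e-03 -3.118e+00] w 0.0595 F [-0.3  0.3 -2.9]
 -> t [-0.058 -0.028  1.57 ]  r [ 0.001 -0.032  0.029]
```

View pics/c2.png

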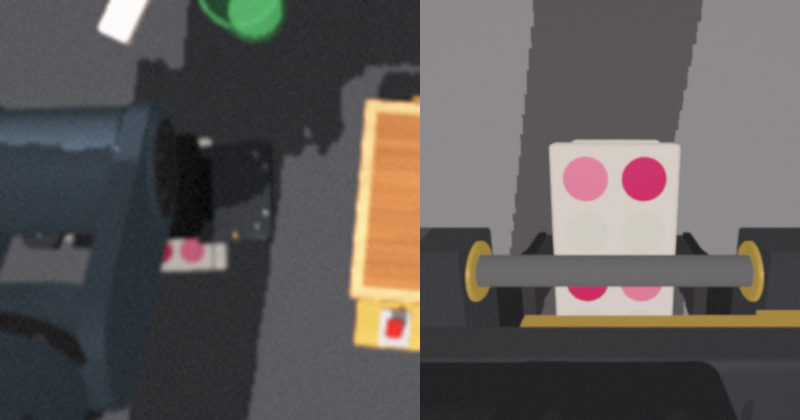

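```bash
python3 - <<'E'
from h import *
from cell import optics
m=optics.camera_model("wrist")
y=.021
c,s=np.cos(y),np.sin(y)
P=[(.581+c*-.055-s*w,.119+s*-.055+c*w,.012) for w in(-.03,.03)]
print("pred base far corners",proj(m,P))
im=cv2.imread("pics/wrist2.png")
cv2.imwrite("pics/c3.png",cv2.resize(im[120:170,200:370],None,fx=4.7,fy=4.7,interpolation=cv2.INTER_CUBIC))
E
```

```text
pred base far corners [[244.33975454 136.84564554]
 [332.29688472 136.75412344]]
```

View pics/c3.png

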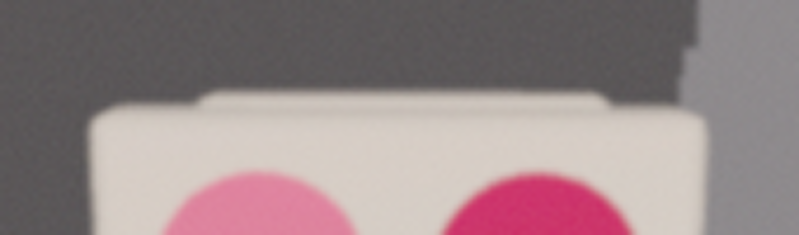

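```bash
python3 - <<'E'
from h import *
from cell import optics
m=optics.camera_model("wrist")
a=pix2plane(m,[(219,142),(351,142)],.0973-.009); b=pix2plane(m,[(242.5,139.5),(329.4,139.5)],.012)
print(a.round(4),b.round(4)); print((b-a).round(4), a.mean(0),b.mean(0))
E
```

```text
[[0.5256 0.0851 0.0883]
 [0.5244 0.1457 0.0883]] [[0.5284 0.0866 0.012 ]
 [0.5273 0.146  0.012 ]]
[[ 0.0028  0.0015 -0.0763]
 [ 0.0028  0.0002 -0.0763]] [0.52501689 0.11541523 0.0883    ] [0.52785394 0.11626937 0.012     ]
```

Emit:
{"method": "arm_command", "body": {"deltas": [{"tx":-0.07,"ty":0.02,"tz":0.2,"rx":0,"ry":0,"rz":0,"grip":0.5},{"tx":-0.07,"ty":0.02,"tz":0.5,"rx":0,"ry":0,"rz":0,"grip":0.5},{"tx":-0.07,"ty":0.02,"tz":0.8,"rx":0,"ry":0,"rz":0,"grip":0.5},{"tx":-0.07,"ty":0.02,"tz":1.05,"rx":0,"ry":0,"rz":0,"grip":0.5},{"tx":-0.07,"ty":0.02,"tz":1.25,"rx":0,"ry":0,"rz":0,"grip":0.5},{"tx":-0.07,"ty":0.02,"tz":1.38,"rx":0,"ry":0,"rz":0,"grip":0.5},{"tx":-0.07,"ty":0.02,"tz":1.45,"rx":0,"ry":0,"rz":0,"grip":0.5},{"tx":-0.07,"ty":0.02,"tz":1.45,"rx":0,"ry":0,"rz":0,"grip":0.5}]}}

```text
time: 5.68
tcp_pos: [0.5826, 0.1195, 0.0397]
orientation: [3.142, -0.002, -3.12]
contact_force: [0.1, 0.0, -2.3]
grip_width: 0.0598
```

```bash
python3 - <<'E'
from h import *
rel([.5817,.1209,.0335],np.pi+.021)
from cell import optics
b=optics.grab_frame("side");cv2.imwrite("pics/s3.png",cv2.resize(b[140:230,190:310],None,fx=5,fy=5,interpolation=cv2.INTER_CUBIC))
E
```

```text
t 5.68 pos [0.5826 0.1195 0.0397] rpy [ 3.142e+00 -2.000e-03 -3.120e+00] w 0.0598 F [ 0.1  0.  -2.3]
 -> t [0.021 0.037 0.156]  r [ 0.    -0.016  0.005]
```

View pics/s3.png

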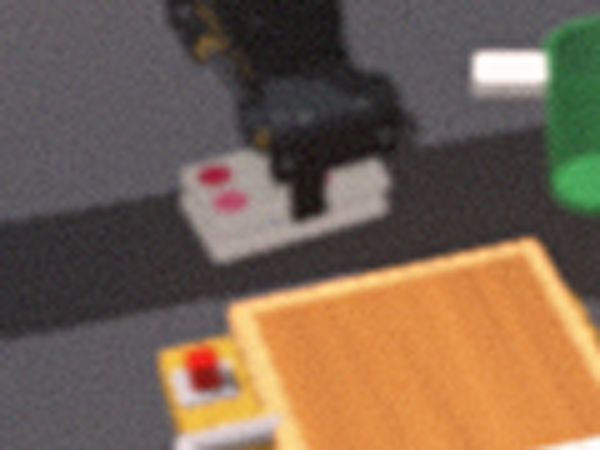

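Emit:
{"method": "arm_command", "body": {"deltas": [{"tx":0.02,"ty":0.02,"tz":0.04,"rx":0,"ry":0,"rz":0,"grip":0.5},{"tx":0.02,"ty":0.03,"tz":0.08,"rx":0,"ry":0,"rz":0,"grip":0.5},{"tx":0.02,"ty":0.03,"tz":0.11,"rx":0,"ry":0,"rz":0,"grip":0.5},{"tx":0.02,"ty":0.03,"tz":0.14,"rx":0,"ry":0,"rz":0,"grip":0.5},{"tx":0.02,"ty":0.03,"tz":0.16,"rx":0,"ry":0,"rz":0,"grip":0.5},{"tx":0.02,"ty":0.03,"tz":0.17,"rx":0,"ry":0,"rz":0,"grip":0.5},{"tx":0.02,"ty":0.03,"tz":0.17,"rx":0,"ry":0,"rz":0,"grip":0.5},{"tx":0.02,"ty":0.03,"tz":0.17,"rx":0,"ry":0,"rz":0,"grip":0.5}]}}

```text
time: 6.4
tcp_pos: [0.5823, 0.1207, 0.034]
orientation: [-3.142, 0.0, -3.12]
contact_force: [-0.5, -0.1, -1.6]
grip_width: 0.0598
```

Emit:
{"method": "arm_command", "body": {"deltas": [{"tx":0,"ty":0,"tz":0.01,"rx":0,"ry":0,"rz":0,"grip":0.5},{"tx":0,"ty":0,"tz":0.02,"rx":0,"ry":0,"rz":0,"grip":0.5},{"tx":0,"ty":0,"tz":0.03,"rx":0,"ry":0,"rz":0,"grip":0.5},{"tx":0,"ty":0,"tz":0.04,"rx":0,"ry":0,"rz":0,"grip":0.5},{"tx":0,"ty":0,"tz":0.04,"rx":0,"ry":0,"rz":0,"grip":0.5},{"tx":0,"ty":0,"tz":0.04,"rx":0,"ry":0,"rz":0,"grip":0.5},{"tx":0,"ty":0,"tz":0.04,"rx":0,"ry":0,"rz":0,"grip":0.5},{"tx":0,"ty":0,"tz":0.04,"rx":0,"ry":0,"rz":0,"grip":0.5}]}}

```text
time: 7.07
tcp_pos: [0.5823, 0.1206, 0.0329]
orientation: [-3.142, 0.0, -3.12]
contact_force: [-1.2, 0.2, 5.7]
grip_width: 0.0595
```

Contact (+5.7 N, z as expected). Release, and lift.

Emit:
{"method": "arm_command", "body": {"deltas": [{"tx":0,"ty":0,"tz":-0.02,"rx":0,"ry":0,"rz":0,"grip":0.5},{"tx":0,"ty":0,"tz":-0.02,"rx":0,"ry":0,"rz":0,"grip":0.85},{"tx":0,"ty":0,"tz":-0.02,"rx":0,"ry":0,"rz":0,"grip":0.85},{"tx":0,"ty":0,"tz":-0.02,"rx":0,"ry":0,"rz":0,"grip":0.85},{"tx":0,"ty":0,"tz":-0.2,"rx":0,"ry":0,"rz":0,"grip":0.9},{"tx":0,"ty":0,"tz":-0.8,"rx":0,"ry":0,"rz":0,"grip":1},{"tx":0,"ty":0,"tz":-1.6,"rx":0,"ry":0,"rz":0,"grip":1},{"tx":0,"ty":0,"tz":-2.5,"rx":0,"ry":0,"rz":0,"grip":1}]}}

```text
time: 7.73
tcp_pos: [0.581, 0.1206, 0.1323]
orientation: [3.142, -0.004, -3.12]
contact_force: [0.1, 0.6, 0.4]
grip_width: 0.0856
```

```bash
python3 - <<'E'
from h import *
rel([.598,-.2295,.15],np.pi-.118)
from cell import optics
cv2.imwrite("pics/w4.png",optics.grab_frame("wrist"))
E
```

```text
t 7.73 pos [0.581  0.1206 0.1323] rpy [ 3.142 -0.004 -3.12 ] w 0.0856 F [0.1 0.6 0.4]
 -> t [-0.234 -8.759 -0.443]  r [-0.002 -0.036  1.332]
```

View pics/w4.png

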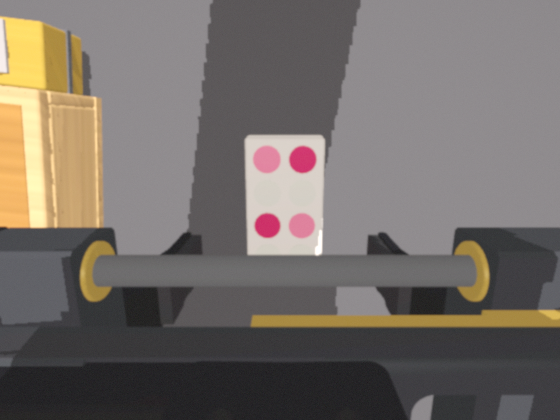

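The pile reads straight: tile_a sits over the base (corners u 246 to 323), with no base edge showing. On to tile_b.

Emit:
{"method": "arm_command", "body": {"deltas": [{"tx":0,"ty":-0.6,"tz":-0.5,"rx":0,"ry":0,"rz":0.1,"grip":1},{"tx":0,"ty":-1.4,"tz":-0.7,"rx":0,"ry":0,"rz":0.3,"grip":1},{"tx":-0.05,"ty":-2.3,"tz":-0.7,"rx":0,"ry":0,"rz":0.5,"grip":1},{"tx":-0.1,"ty":-3.3,"tz":-0.7,"rx":0,"ry":0,"rz":0.7,"grip":1},{"tx":-0.1,"ty":-4.3,"tz":-0.7,"rx":0,"ry":0,"rz":0.9,"grip":1},{"tx":-0.15,"ty":-5.3,"tz":-0.7,"rx":0,"ry":0,"rz":1.1,"grip":1},{"tx":-0.2,"ty":-6.3,"tz":-0.7,"rx":0,"ry":0,"rz":1.2,"grip":1},{"tx":-0.2,"ty":-7.3,"tz":-0.7,"rx":0,"ry":0,"rz":1.3,"grip":1}]}}

```text
time: 8.45
tcp_pos: [0.5968, -0.1731, 0.1609]
orientation: [-3.141, 0.001, 3.026]
contact_force: [0.3, 0.5, -0.3]
grip_width: 0.0871
```

```bash
python3 - <<'E'
from h import *
rel([.598,-.2295,.14],np.pi-.118)
E
```

```text
t 8.45 pos [ 0.5968 -0.1731  0.1609] rpy [-3.141e+00  1.000e-03  3.026e+00] w 0.0871 F [ 0.3  0.5 -0.3]
 -> t [-0.192 -1.396  0.523]  r [-0.003  0.012  0.027]
```

Emit:
{"method": "arm_command", "body": {"deltas": [{"tx":-0.05,"ty":-0.5,"tz":0,"rx":0,"ry":0,"rz":0,"grip":1},{"tx":-0.15,"ty":-1.0,"tz":0,"rx":0,"ry":0,"rz":0,"grip":1},{"tx":-0.19,"ty":-1.3,"tz":0.1,"rx":0,"ry":0,"rz":0.03,"grip":1},{"tx":-0.19,"ty":-1.4,"tz":0.3,"rx":0,"ry":0,"rz":0.03,"grip":1},{"tx":-0.19,"ty":-1.4,"tz":0.5,"rx":0,"ry":0,"rz":0.03,"grip":1},{"tx":-0.19,"ty":-1.4,"tz":0.5,"rx":0,"ry":0,"rz":0.03,"grip":1},{"tx":-0.19,"ty":-1.4,"tz":0.5,"rx":0,"ry":0,"rz":0.03,"grip":1},{"tx":-0.19,"ty":-1.4,"tz":0.5,"rx":0,"ry":0,"rz":0.03,"grip":1}]}}

```text
time: 9.12
tcp_pos: [0.5976, -0.226, 0.14]
orientation: [3.141, -0.001, 3.026]
contact_force: [0.5, -0.1, -0.1]
grip_width: 0.0871
```

```bash
python3 - <<'E'
from h import *
rel([.597,-.2298,.091],np.pi-.118)
from cell import optics
m=optics.camera_model("wrist")
im=optics.grab_frame("wrist");cv2.imwrite("pics/w5.png",im)
np.save("m5.npy",m,allow_pickle=True)
E
```

```text
t 9.12 pos [ 0.5976 -0.226   0.14  ] rpy [ 3.141e+00 -1.000e-03  3.026e+00] w 0.0871 F [ 0.5 -0.1 -0.1]
 -> t [ 0.002 -0.097  1.225]  r [ 0.007 -0.01   0.019]
```

View pics/w5.png

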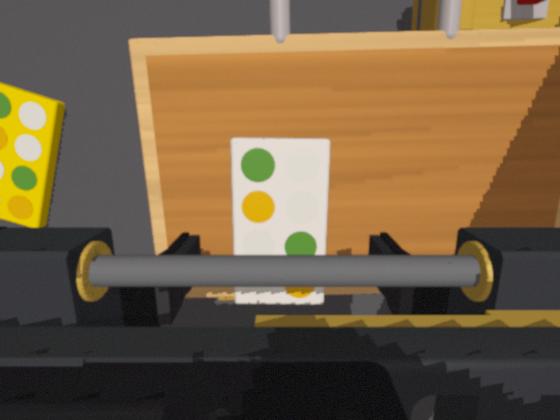

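```bash
python3 - <<'E'
from h import *
m=np.load("m5.npy",allow_pickle=True).item()
X=pix2plane(m,[(232,139),(330,139),(324,303),(236,303)],.082); print(X.round(4), X.mean(0))
e=(X[3]-X[0]+X[2]-X[1])/2; print(np.linalg.norm(e),np.arctan2(e[1],e[0]))
rel([*X.mean(0)[:2],.091],np.pi-.116)
E
```

```text
[[ 0.539  -0.2518  0.082 ]
 [ 0.5458 -0.1937  0.082 ]
 [ 0.6539 -0.2069  0.082 ]
 [ 0.6469 -0.2659  0.082 ]] [ 0.59639776 -0.22958624  0.082     ]
0.10888918841778107 -0.12558836696236667
t 9.17 pos [ 0.5979 -0.2263  0.1404] rpy [ 3.141 -0.     3.025] w 0.0874 F [-0.   0.5 -0.5]
 -> t [ 0.027 -0.087  1.234]  r [ 0.003 -0.002 -0.001]
```

Emit:
{"method": "arm_command", "body": {"deltas": [{"tx":0.03,"ty":-0.05,"tz":0.2,"rx":0,"ry":0,"rz":0.03,"grip":1},{"tx":0.03,"ty":-0.09,"tz":0.5,"rx":0,"ry":0,"rz":0.03,"grip":1},{"tx":0.03,"ty":-0.09,"tz":0.8,"rx":0,"ry":0,"rz":0.03,"grip":1},{"tx":0.03,"ty":-0.09,"tz":1.0,"rx":0,"ry":0,"rz":0.03,"grip":1},{"tx":0.03,"ty":-0.09,"tz":1.15,"rx":0,"ry":0,"rz":0.03,"grip":1},{"tx":0.03,"ty":-0.09,"tz":1.22,"rx":0,"ry":0,"rz":0.03,"grip":1},{"tx":0.03,"ty":-0.09,"tz":1.22,"rx":0,"ry":0,"rz":0.03,"grip":1},{"tx":0.03,"ty":-0.09,"tz":1.22,"rx":0,"ry":0,"rz":0.03,"grip":1}]}}

```text
time: 9.83
tcp_pos: [0.5962, -0.2311, 0.0914]
orientation: [-3.142, 0.0, 3.021]
contact_force: [0.2, -0.3, -0.7]
grip_width: 0.0869
```

```bash
python3 - <<'E'
from h import *
rel([.5964,-.2296,.091],np.pi-.118)
E
```

```text
t 9.83 pos [ 0.5962 -0.2311  0.0914] rpy [-3.142  0.     3.021] w 0.0869 F [ 0.2 -0.3 -0.7]
 -> t [-0.     0.039  0.011]  r [-0.     0.    -0.028]
```

Grip, then lift.

Emit:
{"method": "arm_command", "body": {"deltas": [{"tx":0,"ty":0.04,"tz":0.01,"rx":0,"ry":0,"rz":0,"grip":0.8},{"tx":0,"ty":0.04,"tz":0.01,"rx":0,"ry":0,"rz":0,"grip":0.6},{"tx":0,"ty":0.04,"tz":0.01,"rx":0,"ry":0,"rz":0,"grip":0.5},{"tx":0,"ty":0.04,"tz":0.01,"rx":0,"ry":0,"rz":0,"grip":0.5},{"tx":0,"ty":0.04,"tz":0.01,"rx":0,"ry":0,"rz":0,"grip":0.5},{"tx":0,"ty":0.04,"tz":0.01,"rx":0,"ry":0,"rz":0,"grip":0.5},{"tx":0,"ty":0.04,"tz":-0.1,"rx":0,"ry":0,"rz":0,"grip":0.5},{"tx":0,"ty":0.04,"tz":-0.3,"rx":0,"ry":0,"rz":0,"grip":0.5}]}}

```text
time: 10.5
tcp_pos: [0.5952, -0.2289, 0.1026]
orientation: [3.14, -0.003, 3.021]
contact_force: [-0.0, 0.2, -2.4]
grip_width: 0.0599
```

Emit:
{"method": "arm_command", "body": {"deltas": [{"tx":0,"ty":0,"tz":-0.4,"rx":0,"ry":0,"rz":0,"grip":0.5},{"tx":0,"ty":0.2,"tz":-0.9,"rx":0,"ry":0,"rz":0,"grip":0.5},{"tx":0,"ty":0.7,"tz":-1.2,"rx":0,"ry":0,"rz":-0.2,"grip":0.5},{"tx":0,"ty":1.4,"tz":-1.3,"rx":0,"ry":0,"rz":-0.4,"grip":0.5},{"tx":0,"ty":2.2,"tz":-1.3,"rx":0,"ry":0,"rz":-0.6,"grip":0.5},{"tx":0,"ty":3.1,"tz":-1.3,"rx":0,"ry":0,"rz":-0.8,"grip":0.5},{"tx":0,"ty":4.0,"tz":-1.3,"rx":0,"ry":0,"rz":-1.0,"grip":0.5},{"tx":0,"ty":4.9,"tz":-1.3,"rx":0,"ry":0,"rz":-1.2,"grip":0.5}]}}

```text
time: 11.17
tcp_pos: [0.6198, -0.0335, 0.1562]
orientation: [-3.141, 0.0, -3.136]
contact_force: [-0.0, -0.2, -2.1]
grip_width: 0.0592
```

```bash
python3 - <<'E'
from h import *
rel([.5822,.1207,.105],np.pi+.021)
E
```

```text
t 11.17 pos [ 0.6198 -0.0335  0.1562] rpy [-3.141  0.    -3.136] w 0.0592 F [-0.  -0.2 -2.1]
 -> t [0.921 3.86  1.278]  r [-0.001  0.002 -0.151]
```

Emit:
{"method": "arm_command", "body": {"deltas": [{"tx":0.2,"ty":0.8,"tz":0,"rx":0,"ry":0,"rz":-0.1,"grip":0.5},{"tx":0.4,"ty":1.6,"tz":0,"rx":0,"ry":0,"rz":-0.15,"grip":0.5},{"tx":0.6,"ty":2.4,"tz":0.1,"rx":0,"ry":0,"rz":-0.15,"grip":0.5},{"tx":0.75,"ty":3.1,"tz":0.3,"rx":0,"ry":0,"rz":-0.15,"grip":0.5},{"tx":0.88,"ty":3.6,"tz":0.6,"rx":0,"ry":0,"rz":-0.15,"grip":0.5},{"tx":0.92,"ty":3.84,"tz":1.0,"rx":0,"ry":0,"rz":-0.15,"grip":0.5},{"tx":0.92,"ty":3.84,"tz":1.25,"rx":0,"ry":0,"rz":-0.15,"grip":0.5},{"tx":0.92,"ty":3.84,"tz":1.25,"rx":0,"ry":0,"rz":-0.15,"grip":0.5}]}}

```text
time: 11.83
tcp_pos: [0.5808, 0.1188, 0.1038]
orientation: [-3.141, -0.004, -3.119]
contact_force: [-0.5, -0.0, -2.6]
grip_width: 0.0591
```

```bash
python3 - <<'E'
from h import *
rel([.5822,.1207,.0465],np.pi+.021)
from cell import optics
m=optics.camera_model("wrist")
im=optics.grab_frame("wrist")
np.save("m6.npy",m,allow_pickle=True)
cv2.imwrite("pics/c6.png",cv2.resize(im[110:250,190:380],None,fx=4,fy=4,interpolation=cv2.INTER_CUBIC))
E
```

```text
t 11.83 pos [0.5808 0.1188 0.1038] rpy [-3.141 -0.004 -3.119] w 0.0591 F [-0.5 -0.  -2.6]
 -> t [-0.043  0.047  1.431]  r [-0.004 -0.041  0.011]
```

View pics/c6.png

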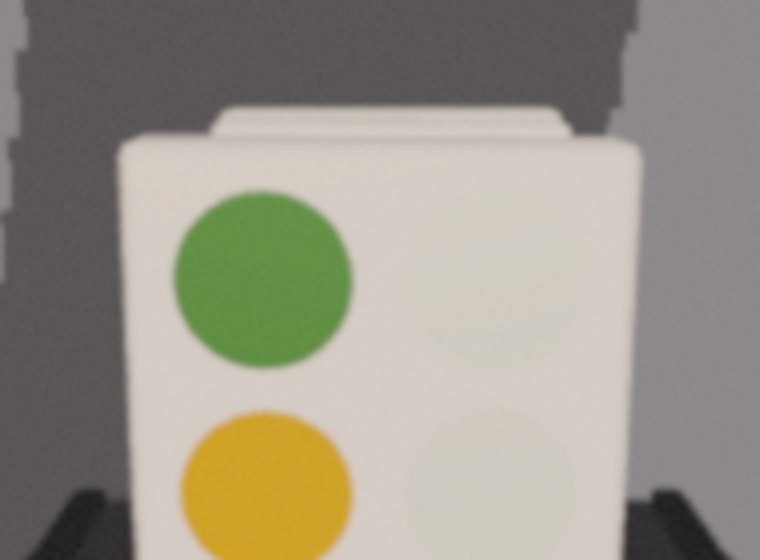

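```bash
python3 - <<'E'
from h import *
m=np.load("m6.npy",allow_pickle=True).item()
for n,l,z in [("b",[(219.5,144.5),(350.5,144.5)],.1038-.009),("a",[(242.3,141.5),(333,141.5)],.024),("base",[(245.5,136.8),(330.5,136.8)],.012)]:
    X=pix2plane(m,l,z); print(n,X.round(4),X.mean(0).round(4))
E
```

```text
b [[0.5261 0.0867 0.0948]
 [0.5248 0.1463 0.0948]] [0.5254 0.1165 0.0948]
a [[0.5284 0.0884 0.024 ]
 [0.5271 0.1485 0.024 ]] [0.5277 0.1185 0.024 ]
base [[0.5258 0.0892 0.012 ]
 [0.5245 0.1483 0.012 ]] [0.5251 0.1188 0.012 ]
```

Emit:
{"method": "arm_command", "body": {"deltas": [{"tx":-0.03,"ty":0.05,"tz":0.2,"rx":0,"ry":0,"rz":0,"grip":0.5},{"tx":-0.03,"ty":0.05,"tz":0.5,"rx":0,"ry":0,"rz":0,"grip":0.5},{"tx":-0.03,"ty":0.05,"tz":0.8,"rx":0,"ry":0,"rz":0,"grip":0.5},{"tx":-0.03,"ty":0.05,"tz":1.05,"rx":0,"ry":0,"rz":0,"grip":0.5},{"tx":-0.03,"ty":0.05,"tz":1.2,"rx":0,"ry":0,"rz":0,"grip":0.5},{"tx":-0.03,"ty":0.05,"tz":1.3,"rx":0,"ry":0,"rz":0,"grip":0.5},{"tx":-0.03,"ty":0.05,"tz":1.33,"rx":0,"ry":0,"rz":0,"grip":0.5},{"tx":-0.03,"ty":0.05,"tz":1.33,"rx":0,"ry":0,"rz":0,"grip":0.5}]}}

```text
time: 12.55
tcp_pos: [0.5834, 0.1205, 0.0519]
orientation: [-3.142, -0.001, -3.121]
contact_force: [0.0, -0.1, -1.2]
grip_width: 0.0597
```

```bash
python3 - <<'E'
from h import *
rel([.5822,.1207,.0447],np.pi+.021)
E
```

```text
t 12.55 pos [0.5834 0.1205 0.0519] rpy [-3.142e+00 -1.000e-03 -3.121e+00] w 0.0597 F [ 0.  -0.1 -1.2]
 -> t [0.03  0.005 0.18 ]  r [-0.    -0.006 -0.005]
```

Emit:
{"method": "arm_command", "body": {"deltas": [{"tx":0.03,"ty":0,"tz":0.06,"rx":0,"ry":0,"rz":0,"grip":0.5},{"tx":0.03,"ty":0,"tz":0.1,"rx":0,"ry":0,"rz":0,"grip":0.5},{"tx":0.03,"ty":0,"tz":0.12,"rx":0,"ry":0,"rz":0,"grip":0.5},{"tx":0.03,"ty":0,"tz":0.14,"rx":0,"ry":0,"rz":0,"grip":0.5},{"tx":0.03,"ty":0,"tz":0.16,"rx":0,"ry":0,"rz":0,"grip":0.5},{"tx":0.03,"ty":0,"tz":0.17,"rx":0,"ry":0,"rz":0,"grip":0.5},{"tx":0.03,"ty":0,"tz":0.18,"rx":0,"ry":0,"rz":0,"grip":0.5},{"tx":0.03,"ty":0,"tz":0.18,"rx":0,"ry":0,"rz":0,"grip":0.5}]}}

```text
time: 13.22
tcp_pos: [0.5824, 0.1206, 0.0455]
orientation: [3.142, 0.0, -3.121]
contact_force: [-1.0, 0.3, 0.3]
grip_width: 0.0597
```

Emit:
{"method": "arm_command", "body": {"deltas": [{"tx":0,"ty":0,"tz":0.015,"rx":0,"ry":0,"rz":0,"grip":0.5},{"tx":0,"ty":0,"tz":0.015,"rx":0,"ry":0,"rz":0,"grip":0.5},{"tx":0,"ty":0,"tz":0.015,"rx":0,"ry":0,"rz":0,"grip":0.85},{"tx":0,"ty":0,"tz":0.01,"rx":0,"ry":0,"rz":0,"grip":0.85},{"tx":0,"ty":0,"tz":0,"rx":0,"ry":0,"rz":0,"grip":0.85},{"tx":0,"ty":0,"tz":-0.2,"rx":0,"ry":0,"rz":0,"grip":0.9},{"tx":0,"ty":0,"tz":-0.8,"rx":0,"ry":0,"rz":0,"grip":1},{"tx":0,"ty":0,"tz":-1.6,"rx":0,"ry":0,"rz":0,"grip":1}]}}

```text
time: 13.88
tcp_pos: [0.5804, 0.1204, 0.1078]
orientation: [3.142, -0.006, -3.121]
contact_force: [1.3, -0.1, 0.1]
grip_width: 0.0836
```

```bash
python3 - <<'E'
from h import *
rel([.444,-.162,.16],np.pi/2-.088)
from cell import optics
im=optics.grab_frame("wrist");s=optics.grab_frame("side")
cv2.imwrite("pics/c7.png",np.hstack([im[:,160:400],cv2.resize(s[150:220,200:295],None,fx=5.5,fy=6,interpolation=cv2.INTER_CUBIC)]))
E
```

```text
t 13.88 pos [0.5804 0.1204 0.1078] rpy [ 3.142 -0.006 -3.121] w 0.0836 F [ 1.3 -0.1  0.1]
 -> t [ 3.561 -6.99  -1.284]  r [-0.048 -0.044 16.034]
```

View pics/c7.png

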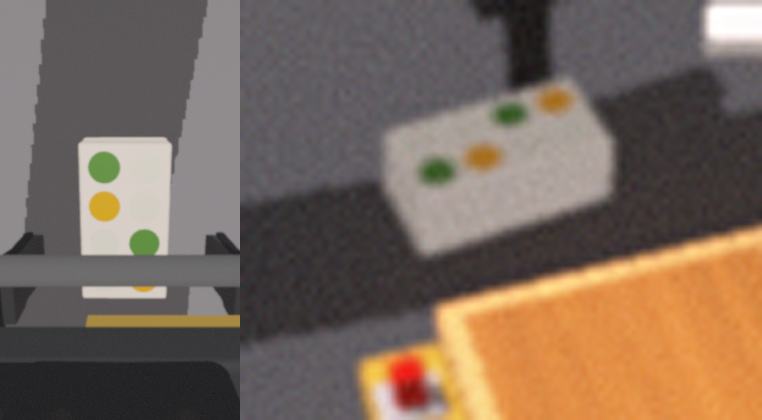

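The side view shows the three tiles flush as one block. On to the handle: rise, travel, and turn 96 degrees.

Emit:
{"method": "arm_command", "body": {"deltas": [{"tx":0,"ty":0,"tz":-0.8,"rx":0,"ry":0,"rz":0.3,"grip":1},{"tx":0.1,"ty":-0.2,"tz":-1.5,"rx":0,"ry":0,"rz":1.4,"grip":1},{"tx":0.4,"ty":-0.8,"tz":-1.9,"rx":0,"ry":0,"rz":2.5,"grip":0.9},{"tx":0.8,"ty":-1.5,"tz":-1.9,"rx":0,"ry":0,"rz":3.6,"grip":0.8},{"tx":1.2,"ty":-2.3,"tz":-1.9,"rx":0,"ry":0,"rz":4.7,"grip":0.7},{"tx":1.6,"ty":-3.1,"tz":-1.9,"rx":0,"ry":0,"rz":5.8,"grip":0.6},{"tx":2.0,"ty":-3.9,"tz":-1.9,"rx":0,"ry":0,"rz":6.9,"grip":0.5},{"tx":2.4,"ty":-4.7,"tz":-1.9,"rx":0,"ry":0,"rz":8.0,"grip":0.5}]}}

```text
time: 14.65
tcp_pos: [0.4892, -0.0705, 0.1852]
orientation: [-3.142, 0.0, 2.319]
contact_force: [-0.4, -0.0, -0.7]
grip_width: 0.0548
```

```bash
python3 - <<'E'
from h import *
rel([.444,-.162,.16],np.pi/2-.088)
E
```

```text
t 14.65 pos [ 0.4892 -0.0705  0.1852] rpy [-3.142  0.     2.319] w 0.0548 F [-0.4 -0.  -0.7]
 -> t [-0.908 -2.384  0.629]  r [0.000e+00 1.000e-03 7.988e+00]
```

Emit:
{"method": "arm_command", "body": {"deltas": [{"tx":-0.1,"ty":-0.3,"tz":0,"rx":0,"ry":0,"rz":1.1,"grip":0.37},{"tx":-0.25,"ty":-0.7,"tz":0,"rx":0,"ry":0,"rz":2.2,"grip":0.37},{"tx":-0.4,"ty":-1.1,"tz":0,"rx":0,"ry":0,"rz":3.3,"grip":0.37},{"tx":-0.55,"ty":-1.5,"tz":0.1,"rx":0,"ry":0,"rz":4.4,"grip":0.37},{"tx":-0.7,"ty":-1.9,"tz":0.3,"rx":0,"ry":0,"rz":5.5,"grip":0.37},{"tx":-0.85,"ty":-2.2,"tz":0.5,"rx":0,"ry":0,"rz":6.6,"grip":0.37},{"tx":-0.91,"ty":-2.38,"tz":0.6,"rx":0,"ry":0,"rz":7.6,"grip":0.37},{"tx":-0.91,"ty":-2.38,"tz":0.6,"rx":0,"ry":0,"rz":8.0,"grip":0.37}]}}

```text
time: 15.32
tcp_pos: [0.4446, -0.1622, 0.1602]
orientation: [-3.14, -0.001, 1.48]
contact_force: [0.1, -0.2, 0.1]
grip_width: 0.0322
```

```bash
python3 - <<'E'
from h import *
rel([.444,-.162,.067],np.pi/2-.088)
from cell import optics
m=optics.camera_model("wrist")
np.save("m8.npy",m,allow_pickle=True)
cv2.imwrite("pics/w8.png",optics.grab_frame("wrist"))
t=optics.grab_frame("top"); cv2.imwrite("pics/t8.png",cv2.resize(t[150:310,150:420],None,fx=2.9,fy=2.9,interpolation=cv2.INTER_CUBIC))
E
```

```text
t 15.32 pos [ 0.4446 -0.1622  0.1602] rpy [-3.14e+00 -1.00e-03  1.48e+00] w 0.0322 F [ 0.1 -0.2  0.1]
 -> t [ 1.000e-03 -1.100e-02  2.331e+00]  r [-0.017 -0.005 -0.025]
```

View pics/w8.png

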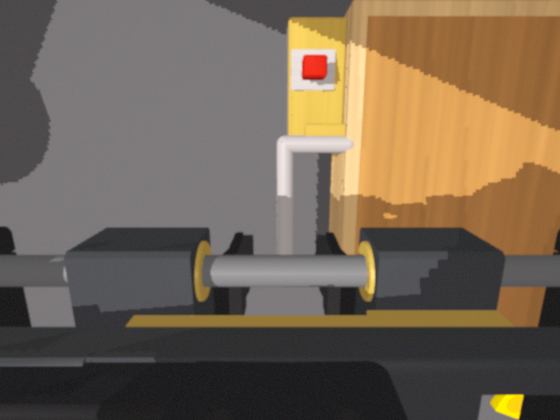

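View pics/t8.png

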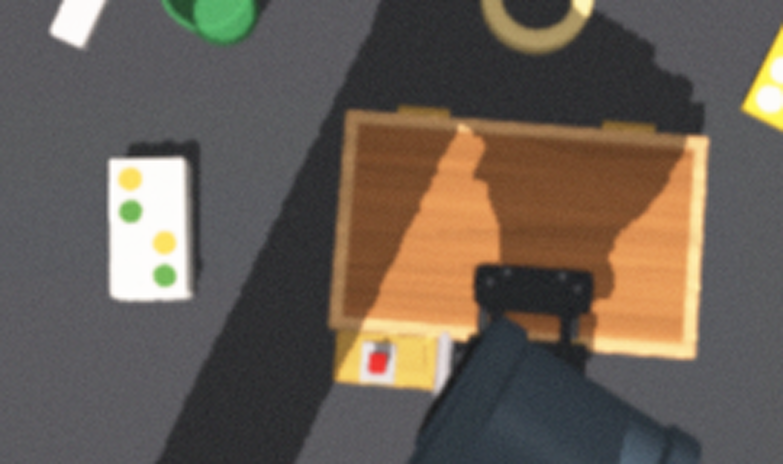

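The pile looks true from above. The handle bar is centred between the jaws (u 278 to 291, centre 284). I'll descend to the bar.

Emit:
{"method": "arm_command", "body": {"deltas": [{"tx":0,"ty":-0.01,"tz":0.5,"rx":0,"ry":0,"rz":0,"grip":0.37},{"tx":0,"ty":-0.01,"tz":1.1,"rx":0,"ry":0,"rz":0,"grip":0.37},{"tx":0,"ty":-0.01,"tz":1.6,"rx":0,"ry":0,"rz":0,"grip":0.37},{"tx":0,"ty":-0.01,"tz":2.0,"rx":0,"ry":0,"rz":0,"grip":0.37},{"tx":0,"ty":-0.01,"tz":2.25,"rx":0,"ry":0,"rz":0,"grip":0.37},{"tx":0,"ty":-0.01,"tz":2.35,"rx":0,"ry":0,"rz":0,"grip":0.37},{"tx":0,"ty":-0.01,"tz":2.35,"rx":0,"ry":0,"rz":0,"grip":0.37},{"tx":0,"ty":-0.01,"tz":2.35,"rx":0,"ry":0,"rz":0,"grip":0.37}]}}

```text
time: 16.08
tcp_pos: [0.4456, -0.161, 0.0674]
orientation: [3.141, 0.0, 1.488]
contact_force: [1.1, 0.1, -1.5]
grip_width: 0.0323
```

Emit:
{"method": "arm_command", "body": {"deltas": [{"tx":0,"ty":0,"tz":0,"rx":0,"ry":0,"rz":0,"grip":0.2},{"tx":0,"ty":0,"tz":0,"rx":0,"ry":0,"rz":0,"grip":0.05},{"tx":0,"ty":0,"tz":0,"rx":0,"ry":0,"rz":0,"grip":0.05},{"tx":0,"ty":0,"tz":0,"rx":0,"ry":0,"rz":0,"grip":0.05},{"tx":0,"ty":0,"tz":0,"rx":0,"ry":0,"rz":0,"grip":0.05},{"tx":0,"ty":0,"tz":0,"rx":0,"ry":0,"rz":0,"grip":0.05},{"tx":0,"ty":0,"tz":0,"rx":0,"ry":0,"rz":0,"grip":0.05},{"tx":0,"ty":0,"tz":0,"rx":0,"ry":0,"rz":0,"grip":0.05}]}}

```text
time: 16.75
tcp_pos: [0.4451, -0.1611, 0.0676]
orientation: [-3.141, 0.0, 1.487]
contact_force: [-2.4, -0.7, 5.4]
grip_width: 0.0113
```

Emit:
{"method": "arm_command", "body": {"deltas": [{"tx":0,"ty":0,"tz":-0.04,"rx":0,"ry":0,"rz":0,"grip":0.05},{"tx":0,"ty":0,"tz":-0.08,"rx":0,"ry":0,"rz":0,"grip":0.05},{"tx":0,"ty":0,"tz":-0.12,"rx":0,"ry":0,"rz":0,"grip":0.05},{"tx":0,"ty":0,"tz":-0.16,"rx":0,"ry":0,"rz":0,"grip":0.05},{"tx":0,"ty":0,"tz":-0.2,"rx":0,"ry":0,"rz":0,"grip":0.05},{"tx":0,"ty":0,"tz":-0.24,"rx":0,"ry":0,"rz":0,"grip":0.05},{"tx":0,"ty":0,"tz":-0.28,"rx":0,"ry":0,"rz":0,"grip":0.05},{"tx":0,"ty":0,"tz":-0.28,"rx":0,"ry":0,"rz":0,"grip":0.05}]}}

```text
time: 17.42
tcp_pos: [0.4456, -0.1611, 0.0786]
orientation: [3.141, 0.0, 1.487]
contact_force: [-0.2, -1.2, -2.5]
grip_width: 0.0111
```

```bash
python3 - <<'E'
from h import *
rel([.444,-.162,.067],np.pi/2-.088)
E
```

```text
t 17.42 pos [ 0.4456 -0.1611  0.0786] rpy [3.141 0.    1.487] w 0.0111 F [-0.2 -1.2 -2.5]
 -> t [-0.025 -0.037  0.29 ]  r [0.006 0.002 0.036]
```

11 mm up with only 2.5 N: it looks free, past the 8 mm play. I'll go 6 mm further to be sure.

Emit:
{"method": "arm_command", "body": {"deltas": [{"tx":0,"ty":0,"tz":-0.02,"rx":0,"ry":0,"rz":0,"grip":0.05},{"tx":0,"ty":0,"tz":-0.04,"rx":0,"ry":0,"rz":0,"grip":0.05},{"tx":0,"ty":0,"tz":-0.06,"rx":0,"ry":0,"rz":0,"grip":0.05},{"tx":0,"ty":0,"tz":-0.08,"rx":0,"ry":0,"rz":0,"grip":0.05},{"tx":0,"ty":0,"tz":-0.1,"rx":0,"ry":0,"rz":0,"grip":0.05},{"tx":0,"ty":0,"tz":-0.12,"rx":0,"ry":0,"rz":0,"grip":0.05},{"tx":0,"ty":0,"tz":-0.14,"rx":0,"ry":0,"rz":0,"grip":0.05},{"tx":0,"ty":0,"tz":-0.15,"rx":0,"ry":0,"rz":0,"grip":0.05}]}}

```text
time: 18.08
tcp_pos: [0.446, -0.1613, 0.0846]
orientation: [3.14, 0.0, 1.486]
contact_force: [3.6, 0.3, -2.9]
grip_width: 0.011
```

```bash
python3 - <<'E'
from h import *
from cell import optics
o=__import__("cell").manip.get_obs(); print(o["contact_force"],o["tcp_pos"])
s=optics.grab_frame("side"); cv2.imwrite("pics/s9.png",cv2.resize(s[170:310,190:360],None,fx=4.2,fy=4.2,interpolation=cv2.INTER_CUBIC))
# arc targets
a0=np.arctan2(.005,.212); r=.212; y=-.088
P0=o["tcp_pos"]
# handle angle from lid: z=.060+r*sin(a0+th)
th0=np.arcsin((P0[2]-.0025-.060)/r)-a0; print("th now",th0)
R0=R.from_euler("xyz",o["orientation"])
for th in [.1,.2,.3,.4,.5,.6,.7,.8,.9,.95]:
    dx=r*(np.cos(a0+th0)-np.cos(a0+th)); dz=r*(np.sin(a0+th)-np.sin(a0+th0))
    print(th,(R0.inv().apply([dx*np.cos(y),dx*np.sin(y),dz])/.04).round(3))
E
```

```text
[ 3.64946915  0.26249315 -2.88777049] [ 0.44604944 -0.16126543  0.08457887]
th now 0.08075428415714109
0.1 [-0.     0.012 -0.101]
0.2 [-0.001  0.104 -0.623]
0.3 [-1.000e-03  2.480e-01 -1.133e+00]
0.4 [-0.002  0.442 -1.626]
0.5 [-0.003  0.685 -2.097]
0.6 [-0.005  0.973 -2.541]
0.7 [-0.006  1.304 -2.955]
0.8 [-0.007  1.675 -3.333]
0.9 [-0.009  2.082 -3.673]
0.95 [-0.01   2.297 -3.827]
```

View pics/s9.png

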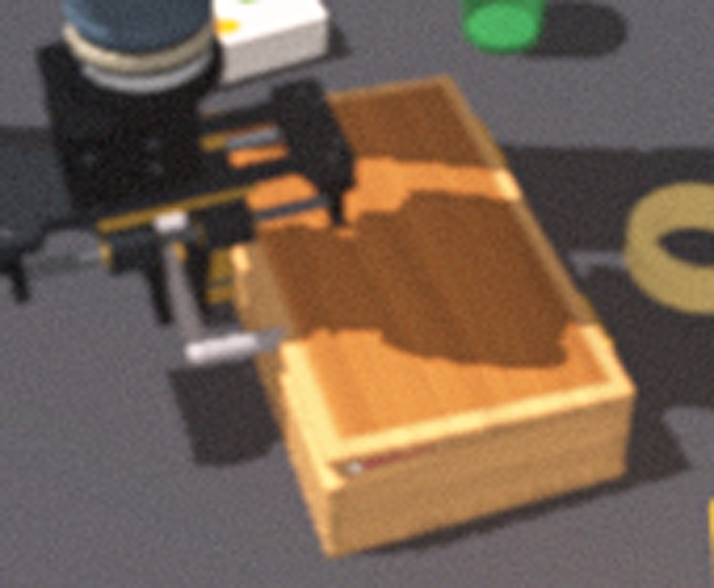

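The lid has visibly come up (gap at its front corner near pixel (350,465) of the crop), about 0.08 rad by height with under 4 N. That's twice the caught play, so it isn't caught and the release isn't needed. I'll raise it along the arc.

Emit:
{"method": "arm_command", "body": {"deltas": [{"tx":0,"ty":0.03,"tz":-0.26,"rx":0,"ry":0,"rz":0,"grip":0.05},{"tx":0,"ty":0.08,"tz":-0.52,"rx":0,"ry":0,"rz":0,"grip":0.05},{"tx":0,"ty":0.14,"tz":-0.78,"rx":0,"ry":0,"rz":0,"grip":0.05},{"tx":0,"ty":0.21,"tz":-1.03,"rx":0,"ry":0,"rz":0,"grip":0.05},{"tx":0,"ty":0.3,"tz":-1.28,"rx":0,"ry":0,"rz":0,"grip":0.05},{"tx":0,"ty":0.4,"tz":-1.53,"rx":0,"ry":0,"rz":0,"grip":0.05},{"tx":0,"ty":0.51,"tz":-1.77,"rx":0,"ry":0,"rz":0,"grip":0.05},{"tx":0,"ty":0.63,"tz":-2.0,"rx":0,"ry":0,"rz":0,"grip":0.05}]}}

```text
time: 18.8
tcp_pos: [0.47, -0.1635, 0.1647]
orientation: [-3.141, 0.001, 1.487]
contact_force: [2.3, -3.4, -5.3]
grip_width: 0.0112
```

```bash
python3 - <<'E'
from h import *
from cell import optics,manip
o=manip.get_obs(); print(o["contact_force"],o["tcp_pos"],o["orientation"],o["grip_width"])
a0=np.arctan2(.005,.212); r=.212; y=-.088
P0=o["tcp_pos"]
th0=np.arcsin((P0[2]-.0025-.060)/r)-a0; h=np.array([.657,-.1807]); d=np.linalg.norm(P0[:2]-h)
print("th",th0,"rad",np.hypot((h-P0[:2])@[np.cos(y),np.sin(y)],P0[2]-.0625))
R0=R.from_euler("xyz",o["orientation"])
for th in [.5,.6,.7,.8,.9]:
    dx=r*(np.cos(a0+th0)-np.cos(a0+th)); dz=r*(np.sin(a0+th)-np.sin(a0+th0))
    print(th,(R0.inv().apply([dx*np.cos(y),dx*np.sin(y),dz])/.04).round(3))
E
```

```text
[ 2.31379123 -3.36970114 -5.30519602] [ 0.47001505 -0.16346934  0.16465157] [-3.14062423e+00  7.96931501e-04  1.48697609e+00] 0.011211258466108725
th 0.4791808346613067 rad 0.2137631324253048
0.5 [-0.     0.054 -0.096]
0.6 [-0.002  0.341 -0.541]
0.7 [-0.004  0.671 -0.956]
0.8 [-0.005  1.041 -1.335]
0.9 [-0.007  1.447 -1.676]
```

Emit:
{"method": "arm_command", "body": {"deltas": [{"tx":0,"ty":0.14,"tz":-0.24,"rx":0,"ry":0,"rz":0,"grip":0.05},{"tx":0,"ty":0.31,"tz":-0.5,"rx":0,"ry":0,"rz":0,"grip":0.05},{"tx":0,"ty":0.5,"tz":-0.75,"rx":0,"ry":0,"rz":0,"grip":0.05},{"tx":0,"ty":0.71,"tz":-1.0,"rx":0,"ry":0,"rz":0,"grip":0.05},{"tx":0,"ty":0.93,"tz":-1.23,"rx":0,"ry":0,"rz":0,"grip":0.05},{"tx":0,"ty":1.16,"tz":-1.44,"rx":0,"ry":0,"rz":0,"grip":0.05},{"tx":0,"ty":1.36,"tz":-1.61,"rx":0,"ry":0,"rz":0,"grip":0.05},{"tx":0,"ty":1.45,"tz":-1.68,"rx":0,"ry":0,"rz":0,"grip":0.05}]}}

```text
time: 19.47
tcp_pos: [0.5245, -0.1684, 0.2323]
orientation: [-3.132, 0.002, 1.488]
contact_force: [-8.6, -4.2, 7.0]
grip_width: 0.0112
```

Emit:
{"method": "arm_command", "body": {"deltas": [{"tx":0,"ty":0,"tz":0,"rx":0,"ry":0,"rz":0,"grip":0.05},{"tx":0,"ty":0,"tz":0,"rx":0,"ry":0,"rz":0,"grip":0.05},{"tx":0,"ty":0,"tz":0,"rx":0,"ry":0,"rz":0,"grip":0.05},{"tx":0,"ty":0,"tz":0,"rx":0,"ry":0,"rz":0,"grip":0.05},{"tx":0,"ty":0,"tz":0,"rx":0,"ry":0,"rz":0,"grip":0.05},{"tx":0,"ty":0,"tz":0,"rx":0,"ry":0,"rz":0,"grip":0.05},{"tx":0,"ty":0,"tz":0,"rx":0,"ry":0,"rz":0,"grip":0.05},{"tx":0,"ty":0,"tz":0,"rx":0,"ry":0,"rz":0,"grip":0.05}]}}

```text
time: 20.13
tcp_pos: [0.5235, -0.1683, 0.2316]
orientation: [-3.131, 0.001, 1.488]
contact_force: [-7.1, -3.2, 5.3]
grip_width: 0.0112
```

```bash
python3 - <<'E'
from h import *
from cell import optics,manip
o=manip.get_obs(); print(o["contact_force"],o["tcp_pos"],o["orientation"],o["grip_width"],abs(o["qvel"]).max())
print("th",np.arcsin((o["tcp_pos"][2]-.0625)/.212)-.024)
s=optics.grab_frame("side");t=optics.grab_frame("top")
cv2.imwrite("pics/s10.png",s);cv2.imwrite("pics/t10.png",t)
cv2.imwrite("pics/c10.png",np.hstack([cv2.resize(s[130:310,180:360],(400,400)),cv2.resize(t[120:310,150:340],(400,400),interpolation=cv2.INTER_CUBIC)]))
E
```

```text
[-7.13784804 -3.19789877  5.28375104] [ 0.52354183 -0.1683187   0.23159517] [-3.13130409e+00  1.45455657e-03  1.48789276e+00] 0.011188984612816545 0.0030454739787269076
th 0.8993368919888516
```

View pics/c10.png

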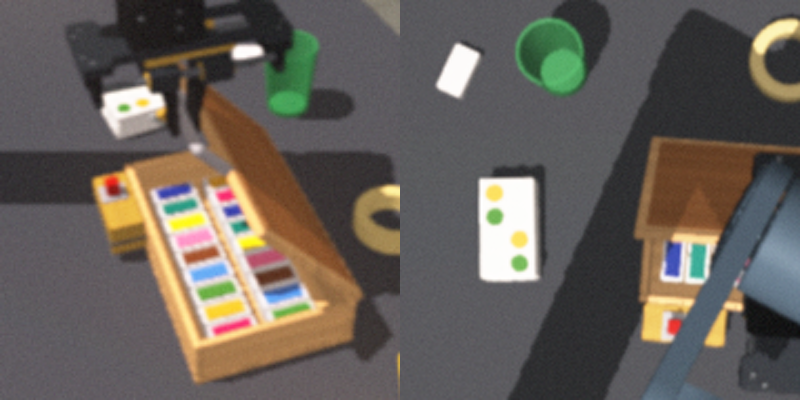

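The lid stands at about 0.90 rad, held and still. The pile is square at about (508,230) in the right half, and the jar, tape and eraser haven't moved. Handing in.

```bash
python3 -c "
from cell import workorder
print(workorder.finish_job())"
```

```text
the job is handed in; nothing more can be done
None
```

I finished the job and handed it in at about 20 s; the program gave no verdict.

- **Tiles:** tile_a and then tile_b were lowered until they touched (wrist force changed at the expected heights) and let go on tile_base. In the top, side and wrist pictures the pile looks square. The wrist-camera measurements put each tile within about 3 mm of the others.
- **Lid test:** the tug raised the handle 17 mm, about 0.08 rad, with only about 3 N. That is well past the 8 mm play of a caught lid, so the lid was free and I left the red release alone.
- **Lid raised:** I raised the lid along its arc to about 0.90 rad, worked out from the handle's height. The gripper still holds the bar (11 mm opening), and the joints are still. The wrist reads about 9 N from slight strain in the grip, well below the limits.
- **Bystanders:** the jar, tape and eraser look unmoved in the last pictures, judged by eye.

One small disagreement: the top and wrist cameras differed by about 2 to 3 mm on where the base tile lies. I corrected for that before setting the tiles down.

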